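Put the spray nozzle away in its slide-top case

ROBOT

A 7-joint arm with a two-finger parallel gripper is mounted at the origin on the work surface. World frame = base frame: x ahead of the robot, y to its left, z up, the work surface at z = 0. Lengths are in mm, angles in rad, forces in N, time in s.
With the tool pointing down it reaches from about 400 to 875 mm from the base axis. Payload 4.4 kg.
Tool frame: the origin (TCP) lies midway between the tips of the shut fingers; the grasp point (between the pads) lies 19 mm behind it; z points along the fingers, y is the line along which they close (so a half turn about z gives the same grasp; the last joint's range is limited). The gripper opens to 85 mm and grips with 20 to 120 N. Pads are 22 mm wide; open, the fingers measure 114 mm over their backs; the gripper's body (76 mm by 85 mm) begins 54 mm behind the grasp point. The pads swing forward as they close: fully open they stand 13 mm farther back than shut.
Start: joints at [-1.335, 0.628, 0.038, 1.517, -0.027, 0.996, -0.02], TCP at [193.181, 620.644, 231.313] pointing down, gripper open.
Joint ranges: [-3.06, 3.06], [-0.37, 2.12], [-1.25, 1.32], [0.18, 2.47], [-1.1, 4.24], [0.23, 1.98], [-2.94, 2.94]. Speed limits (rad/s): [2.57, 2.57, 3.14, 3.14, 3.14, 3.14, 3.14].

INTERFACE

Orientations are given as [roll, pitch, yaw] about the fixed x, y, z axes, in that order (R = Rz(yaw) Ry(pitch) Rx(roll)).
In Python, from cell import ctrl gives the robot as it stands.
- The arm moves only by the shell command python3 -m handwheel 'ROWS'. ROWS is JSON, a list of rows, each a list of 3 entries, a list of its own where there are three numbers: the turn, a rotation vector about the tool's x, y, z in degrees, then the shift along the tool's x, y, z in m, then the closure, from 0 (fully open) to 1 (shut). A call has 1 to 5 rows; each row shifts and turns the commanded pose from where the row before left it, along the tool's axes as they then stand; what a row does not reach is not made up. A row lasts 1/12 s, in which the tool goes at most 41.7 mm and 7.16 degrees, less where a joint would pass 70% of its speed; a pose out of reach is approached as far as the arm can. A call is refused whole if a number of a shift passes 0.0417 or a number of a turn 7.16, either way. A call with a gripper value outside its range is refused whole. The fingers move at their own pace and stop on an object; the grip force is fixed at half the most. Time passes only in rows, so rows that do not move let the fingers close. It gives the time, the measured TCP pose, the force, the opening and the grip force at its end, in the units of the state.
- ctrl.read_state(): the state, without advancing time (a new reading comes with each control period).
- ctrl.get_image(name): name is "scene" or "top" or "wrist"; returns a dict with "pixels" (400x640x3 uint8, red, green, blue), "fx", "fy", "cx", "cy" (pixels), "pose" (4x4, takes a point from camera to world coordinates); the wrist camera has in their place "T_tool_cam" (4x4, takes a point from camera to tool coordinates, whose origin is the TCP and whose axes are the flange's). Camera axes: x right, y up, looking along -z (the intrinsics and any distortion apply to the point x, -y, -z); pixel columns grow to the right and rows downward; lengths in mm; the calibration is good to about 2 mm. A picture is of the moment at which its call begins: read the wrist's pose just before it. There is no depth.
- ctrl.finish_job(): hands the job in; it is judged then, once.
The state is a dict: "clock": time; "qpos": joint angles; "qd": joint speeds; "tau": joint torques, N m; "eef_pos": TCP position; "tool_rot": TCP orientation; "force": force on the tool from outside, world axes, zero at the start; "torque": the same for the moment, N m; "width": finger opening in mm; "gripper_force": force on a finger pad.
Only numpy, scipy, OpenCV 4.12 (cv2) and the standard library are available. Lean on these libraries where they do the work, as an engineer would, in place of code of your own. Each camera call takes 0.05 s, during which the arm holds its last target. There are 200 camera calls.

TASK

The slide-top case is standing on its long edge in the steel cradle: tip it over, away from the robot, so that it lies flat on its back on the cradle's raised floor with the lid up. Slide its lid fully open over the end ridge, put the spray nozzle inside and let go of it, then slide the lid fully shut again over the ridge. Leave the air cap, the tin and the bottle where they are.

Things in the scene. Friction and masses are not known exactly. Their poses are not given: they have to be found in the camera images.
- cradle: Fixed dark-steel cradle. Origin on the bench at mid-width of the near edge (step) of its raised floor; x away from the robot, y left, z up. Floor 12 mm high, x = 0 to 125 mm; the step stops the base of the case. Cheeks 40 mm high, 6 mm thick, x = -102 to 133 mm, inner faces at y = +-107 mm. Back wall 34 mm high at x = 125 mm. At x < 0 between the cheeks is bare bench, where the case starts.
- case_mid (a point): Centre of the loose aluminium case, about 1 kg, own size 64 (x) x 200 (y) x 120 mm (z); lid on the -x side. At first it stands, own axes as the cradle's within 0.03 rad, its base 5 to 30 mm short of the step; pushed high on the lid side it topples over by itself some 65 mm of push after meeting the step. On its back: own x down, own z along the cradle's x, centre 44 mm above the bench.
- case_floor (a point): Point inside the case on the inner face of its back, which is the inner floor (16 mm above the bench) once it lies down; own axes as the case. It lies 44 mm towards own -y from the case's middle: the centre of the part uncovered by the open lid, 108 mm (y) x 112 mm (z) wide. Walls 4 mm, clear depth below the lid 50 mm; rims 76 mm above the bench.
- lid_grip (a point): Middle of the black grip rib on the grey lid, axes as the case. The rib is 10 mm wide (y), 50 mm long (z) and stands 18 mm out of the lid's face (this point 9 mm out). Lid shut: 50 mm from the case's middle towards own -y. Case lying: rib on top, its top 90 mm and the lid's face 72 mm above the bench; pinch it from above across the 10 mm.
- slide_lid (a joint): Travel of the lid along the case's own +y (left, seen from the robot), in m: 0 shut, 0.110 fully open, sticking out past the +y end. It slides with about 1 N, but at 1 to 11 mm of travel a small ridge at the +y end must be forced, with about 5 N, when opening and when shutting; shutting, it snaps home after it. The case has about 6 mm of play before a cheek stops it.
- nozzle_mid (a point): Centre of the loose brass spray nozzle, 40 mm tall, 80 g, upright on the bench, this point half-way up: a round body of diameter 26 mm for the lower 28 mm, then a taper to a tip of diameter 10 mm.
- aircap_mid (a point): Bystander: a low loose brass air cap, a disc of diameter 44 mm, 16 mm high, with two small horns on top (25 mm in all); this point is 12 mm up.
- tin: Bystander: loose rectangular steel tin, 60 x 100 mm, 130 mm high (146 mm with its cap). Origin at the centre of its underside.
- bottle: Bystander: loose white bottle with black cap, diameter 64 mm, 150 mm high. Origin at the centre of its underside.
Things that resemble listed ones, but are neither listed nor needed, are in the scene too. What is shaped like the part that bears nozzle_mid but blue or red is not meant.

How it is judged:
By the outcome, as a careful person would: the job done as asked, in the order asked, and still so for the second after the job is handed in, with the robot touching nothing.
It also fails if it takes over 72 s, if anything falls off the work surface, if the arm or the gripper's body presses on something with over 40 N, if the wrist force passes 120 N, or if a joint passes its speed limit or range.

## Working session

There is one attempt and no reset: what is moved stays moved. The work goes in short steps, Python scripts to look and compute and a shell command to move; the robot and the scene stay as the last step left them, time stands still between calls to the robot, and variables do not carry over. Pictures are saved under pics/ and viewed, at most 13 in all, crops included, and the job is handed in when it is done.

```bash
ls; mkdir -p pics; python3 - <<'E'
from cell import ctrl
import cv2,numpy as np
for n in("scene","top"):
    d=ctrl.get_image(n); cv2.imwrite(f"pics/{n}0.png",d["pixels"][:,:,::-1])
    np.savez(f"{n}0.npz",**{k:np.array(v) for k,v in d.items()})
    print(n,{k:(v if k!="pose" else np.round(v,3).tolist()) for k,v in d.items() if k!="pixels"})
s=ctrl.read_state();print(s)
d=ctrl.get_image("wrist");cv2.imwrite("pics/wrist0.png",d["pixels"][:,:,::-1]);print({k:v for k,v in d.items() if k!="pixels"})
E
```

```text
pics
scene {'fx': 407.2229204789172, 'fy': 407.2229204789172, 'cx': 313.673190397863, 'cy': 193.56709359519803, 'pose': [[0.614, -0.506, 0.606, 1170.158], [0.789, 0.392, -0.473, -371.977], [0.001, 0.768, 0.64, 703.117], [0.0, 0.0, 0.0, 1.0]]}
top {'fx': 406.10381416776653, 'fy': 406.10381416776653, 'cx': 321.1319658748729, 'cy': 206.02830039363045, 'pose': [[-0.008, 0.993, -0.118, 435.757], [-1.0, -0.008, 0.001, 58.214], [-0.0, 0.118, 0.993, 1124.458], [0.0, 0.0, 0.0, 1.0]]}
{'clock': 0.1, 'qpos': array([-1.3348113 ,  0.62927739,  0.03846286,  1.51824187, -0.02699051,
        0.99630907, -0.02001196]), 'qd': array([ 7.41934410e-04, -1.56965266e-03, -9.13868201e-04, -2.07313382e-03,
        8.55868429e-04,  8.27662607e-04, -3.50585081e-05]), 'tau': array([ 3.40863407e-03, -5.64544952e+01,  1.23071205e+00, -1.93977857e+01,
        1.13737126e-02,  5.34967985e-03,  2.09477389e-05]), 'eef_pos': array([193.01561216, 620.10377185, 230.47434314]), 'tool_rot': array([-3.13987586e+00,  3.67264820e-05,  2.83978680e+00]), 'force': array([-0.0194496 , -0.99511577, -0.34642036]), 'torque': array([-0.04681347, -0.03150693, -0.04358403]), 'gripper_force': 0.0, 'width': 85.28468125872912}
{'fx': 312.0554900829702, 'fy': 312.0554900829702, 'cx': 321.5532601589916, 'cy': 205.66265459410667, 'T_tool_cam': array([[-1.75336620e-05,  9.56721607e-01,  2.91004752e-01,
         7.31472263e+01],
       [ 9.99999229e-01, -3.44486795e-04,  1.19280392e-03,
         7.69455318e-01],
       [ 1.24142858e-03,  2.91004549e-01, -9.56720864e-01,
        -1.43391464e+02],
       [ 0.00000000e+00,  0.00000000e+00,  0.00000000e+00,
         1.00000000e+00]])}
```

View pics/scene0.png

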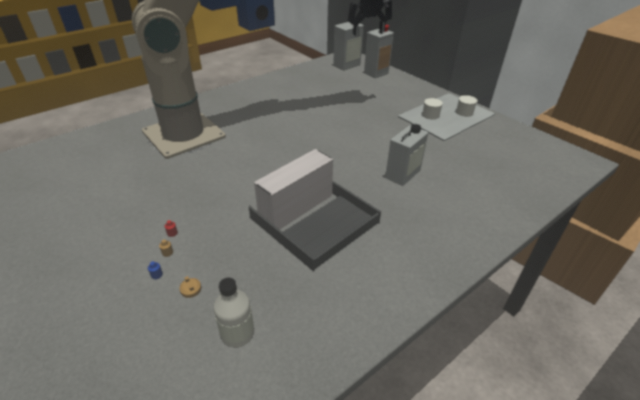

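View pics/top0.png

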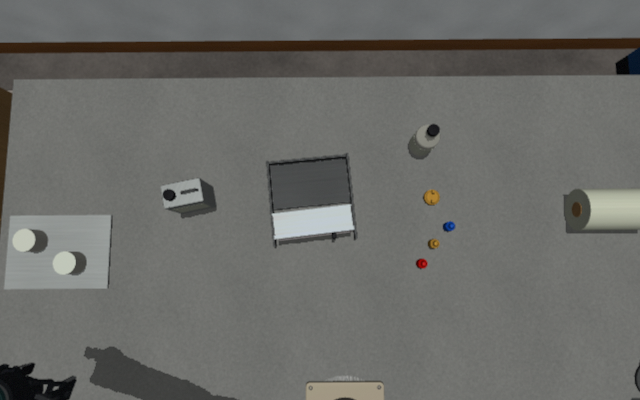

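Scene view: the brass nozzle is at (166,247) between the red and blue decoys, the air cap at (190,287), and the case stands in the cradle around (295,190). Top view: nozzle (433,244), air cap (431,197), case top strip (313,222), cradle outer corners near (267,162), (347,155).

```bash
cat > h.py <<'E'
import numpy as np,cv2
from scipy.spatial.transform import Rotation as R
def ray(d,u,v,T=None):
    T=d["pose"] if T is None else T
    c=np.array([(u-d["cx"])/d["fx"],-(v-d["cy"])/d["fy"],-1.]); return T[:3,3],T[:3,:3]@c
def atz(d,u,v,z,T=None):
    o,r=ray(d,u,v,T); return o+r*(z-o[2])/r[2]
def proj(d,P,T=None):
    T=d["pose"] if T is None else T
    c=(np.asarray(P,float)-T[:3,3])@T[:3,:3]; return np.stack([d["cx"]-d["fx"]*c[...,0]/c[...,2],d["cy"]+d["fy"]*c[...,1]/c[...,2]],-1)
def tri(rs):
    A=np.zeros((3,3));b=np.zeros(3)
    for o,r in rs:
        r=r/np.linalg.norm(r);M=np.eye(3)-np.outer(r,r);A+=M;b+=M@o
    p=np.linalg.solve(A,b);return p,[np.linalg.norm(np.cross(p-o,r/np.linalg.norm(r))) for o,r in rs]
def toolT(s):
    T=np.eye(4);T[:3,:3]=R.from_euler('xyz',s["tool_rot"]).as_matrix();T[:3,3]=s["eef_pos"];return T
def step(s,target):  # world displacement -> tool axes, m
    T=toolT(s);return np.round(T[:3,:3].T@(np.array(target)-T[:3,3])/1000,4)
E
python3 - <<'E'
import numpy as np,cv2
t=cv2.imread("pics/top0.png");s=cv2.imread("pics/scene0.png")
cv2.imwrite("pics/tc.png",cv2.resize(t[145:255,260:460],None,fx=4,fy=4,interpolation=cv2.INTER_CUBIC))
cv2.imwrite("pics/sc.png",cv2.resize(s[145:295,145:385],None,fx=3.333,fy=3.333,interpolation=cv2.INTER_CUBIC))
from h import *
dt=dict(np.load("top0.npz"));ds=dict(np.load("scene0.npz"))
for d,roi in((dt,(410,180,455,275)),(ds,(145,215,210,300))):
    x0,y0,x1,y1=roi;im=cv2.cvtColor(d["pixels"][y0:y1,x0:x1],cv2.COLOR_RGB2HSV)
    for nm,lo,hi in(("brass",8,28),("blue",100,130)):
        m=((im[...,0]>=lo)&(im[...,0]<=hi)&(im[...,1]>90)&(im[...,2]>50)).astype(np.uint8)
        n,l,st,c=cv2.connectedComponentsWithStats(m)
        for i in range(1,n):
            if st[i,4]>15: print(nm,c[i]+[x0,y0],st[i])
E
```

```text
brass [431.37373737 196.98989899] [ 14  10  16  15 198]
brass [433.40449438 243.34831461] [18 59 12 10 89]
blue [448.65591398 225.98924731] [33 41 12 10 93]
brass [164.51948052 244.87012987] [15 25 10 10 77]
brass [189.67375887 286.67375887] [ 35  62  20  19 282]
blue [154.06666667 268.94814815] [  3  47  12  16 135]
```

View pics/tc.png

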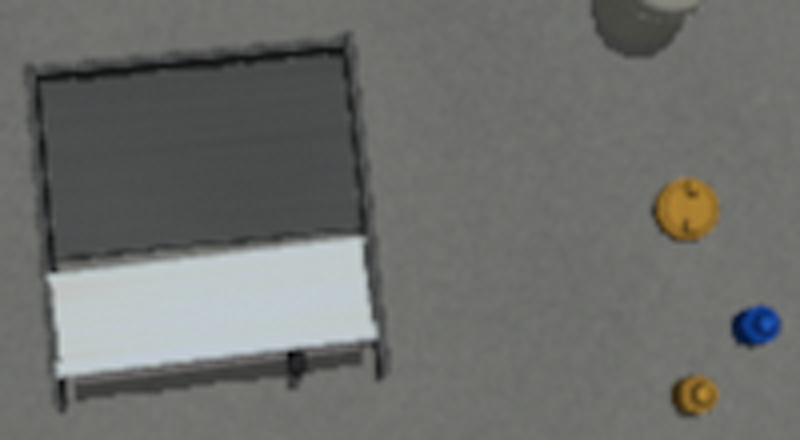

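View pics/sc.png

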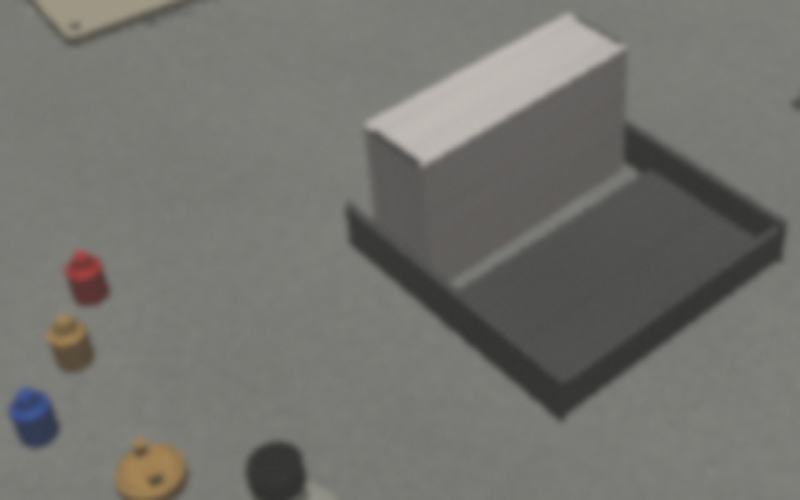

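```bash
python3 - <<'E'
from h import *
dt=dict(np.load("top0.npz"));ds=dict(np.load("scene0.npz"))
t=lambda x,y:ray(dt,(x+.5)/4-.5+260,(y+.5)/4-.5+145)
s=lambda x,y:ray(ds,(x+.5)/3.333-.5+145,(y+.5)/3.333-.5+145)
for n,a,b in(("TR",(364,236),(423,164)),("TL",(48,273),(625,47)),("BR",(378,338),(366,126)),("BL",(58,376),(572,13)),
 ("cR-",(350,35),(560,385)),("cR+",(28,66),(785,224)),("cN-",(383,378),(350,205)),
 ("tip",(703,393),(65,318)),("floor-",(362,233),(455,288)),("floor+",(58,262),(638,172))):
    p,e=tri([t(*a),s(*b)]);print(n,p.round(1),np.round(e,1))
for z in(40,):
  print("cradle at z40:",[atz(dt,(x+.5)/4-.5+260,(y+.5)/4-.5+145,z)[:2].round(1).tolist() for x,y in((350,35),(28,66),(383,378),(62,410))])
print("case top z120:",[atz(dt,(x+.5)/4-.5+260,(y+.5)/4-.5+145,120)[:2].round(1).tolist() for x,y in((364,236),(48,273),(378,338),(58,376))])
print("noz z20",atz(dt,433.4,243.35,25),"scene",atz(ds,164.5,244.9,22), "cap",atz(dt,431.4,197,14), "inner back corners z34",[atz(dt,(x+.5)/4-.5+260,(y+.5)/4-.5+145,34)[:2].round(1).tolist() for x,y in((345,52),(40,80))],
"rib",atz(dt,(296+.5)/4-.5+260,(375)/4+145,85))
E
```

```text
TR [560.7 -16.1 119.6] [0.1 0.1]
TL [538.6 180.  119.2] [0.9 0.9]
BR [497.6 -23.3 116.2] [0.7 0.7]
BL [476.1 175.6 118.2] [1.5 1.5]
cR- [710.7 -15.5  32.5] [0.5 0.5]
cR+ [690.9 206.3  34.5] [0.7 0.7]
cN- [475.9 -33.   32.5] [0.8 0.8]
tip [ 463.7 -246.1   38.3] [0.1 0.1]
floor- [579.  -16.8  16.5] [6.5 6.5]
floor+ [556.7 185.3   6.3] [2.9 2.9]
cradle at z40: [[709.0, -14.6], [689.1, 205.1], [475.3, -33.0], [455.7, 180.6]]
case top z120: [[560.7, -16.0], [539.1, 180.7], [497.1, -23.7], [475.2, 174.1]]
noz z20 [ 462.83651719 -244.50541819   25.        ] scene [ 461.45309959 -248.23784273   22.        ] cap [ 590.58687457 -247.1636158    14.        ] inner back corners z34 [[698.6, -11.4], [680.7, 197.6]] rib [475.03112083  26.25751711  85.        ]
```

The crops show the case top corners (top: (48,273)…(378,338)), the rib at (296,375), a ~17 mm gap to the step, and the nozzle tip at (703,393). All of it triangulates consistently. Moving to the pushing position.

```bash
python3 -m handwheel '[[[0,0,-5.6],[0,0,0],1],[[0,0,-5.6],[0,0,0],1],[[0,0,-5.6],[0,0,0],1],[[0,0,-5.6],[0,0,0],1]]'
python3 -m handwheel '[[[0,0,0],[-0.0135,-0.038,0],1],[[0,0,0],[-0.0135,-0.038,0],1],[[0,0,0],[-0.0135,-0.038,0],1],[[0,0,0],[-0.0135,-0.038,0],1],[[0,0,0],[-0.0135,-0.038,0],1]]'
python3 -m handwheel '[[[0,0,0],[-0.0135,-0.038,0],1],[[0,0,0],[-0.0135,-0.038,0],1],[[0,0,0],[-0.0135,-0.038,0],1],[[0,0,0],[-0.0135,-0.038,0],1],[[0,0,0],[-0.0135,-0.038,0],1]]'
python3 -c "
from cell import ctrl;print(ctrl.read_state())"
```

```text
clock: 0.48
eef_pos: [193.1, 620.4, 230.9]
tool_rot: [-3.141, -0.0, -3.048]
force: [-0.2, 0.4, -0.1]
width: 38.9
gripper_force: 0.0
clock: 0.9
eef_pos: [277.7, 435.4, 231.1]
tool_rot: [-3.141, -0.0, -3.052]
force: [0.7, -1.1, 0.2]
width: 0.3
gripper_force: 0.0
clock: 1.32
eef_pos: [361.8, 252.3, 231.3]
tool_rot: [-3.142, 0.0, -3.052]
force: [0.7, 0.2, 0.1]
width: -0.2
gripper_force: 0.0
{'clock': 1.3167, 'qpos': array([-0.63510059,  0.33464079, -0.04913913,  2.06978112,  0.02402608,
        0.73766802,  0.96097792]), 'qd': array([ 0.97809928, -0.14043084,  0.10225673,  0.23715585, -0.05376303,
       -0.11633758,  1.09467398]), 'tau': array([-5.90678796e+00, -3.67824483e+01, -6.94276113e-01, -1.47797361e+01,
       -2.98617559e-02,  3.48164141e-01, -1.20160762e+00]), 'eef_pos': array([361.782566  , 252.26206206, 231.33932091]), 'tool_rot': array([-3.14158335e+00,  3.14362337e-05, -3.05211168e+00]), 'force': array([0.73601239, 0.22034293, 0.08162157]), 'torque': array([-0.05133308, -0.03272737, -0.01987634]), 'gripper_force': 0.0, 'width': -0.24337723807268039}
```

```bash
python3 -m handwheel '[[[0,0,0],[-0.0135,-0.038,0],1],[[0,0,0],[-0.0135,-0.038,0],1],[[0,0,0],[-0.0135,-0.038,0],1],[[0,0,0],[-0.0135,-0.038,0],1],[[0,0,0],[-0.0135,-0.038,0],1]]'
python3 -m handwheel '[[[0,0,0],[0,0,0.034],1],[[0,0,0],[0,0,0.034],1],[[0,0,0],[0,0,0.034],1],[[0,0,0],[0,0,0.034],1],[[0,0,0],[0,0,0.034],1]]'
python3 -m handwheel '[[[0,0,0],[-0.008,0,0],1],[[0,0,0],[-0.008,0,0],1],[[0,0,0],[-0.006,0,0],1],[[0,0,0],[-0.004,0,0],1],[[0,0,0],[-0.004,0,0],1]]'
```

```text
clock: 1.73
eef_pos: [446.0, 69.0, 231.4]
tool_rot: [3.141, 0.0, -3.052]
force: [0.3, 0.7, 0.8]
width: 0.1
gripper_force: 0.0
clock: 2.15
eef_pos: [445.8, 70.8, 60.0]
tool_rot: [3.141, 0.001, -3.053]
force: [-0.5, 0.0, 0.1]
width: -0.1
gripper_force: 0.0
clock: 2.57
eef_pos: [476.6, 73.9, 63.3]
tool_rot: [3.141, 0.002, -3.052]
force: [-2.6, -0.3, 1.7]
width: 0.0
gripper_force: 0.0
```

```bash
for i in 1 2 3 ; do :; done
python3 -m handwheel '[[[0,0,0],[-0.004,0,0],1],[[0,0,0],[-0.004,0,0],1]]'
python3 -m handwheel '[[[0,0,0],[-0.004,0,0],1],[[0,0,0],[-0.004,0,0],1]]'
python3 -m handwheel '[[[0,0,0],[-0.003,0,0],1],[[0,0,0],[0,0,0],1]]'
python3 - <<'E'
from cell import ctrl
import cv2
d=ctrl.get_image("scene");cv2.imwrite("pics/s1.png",cv2.resize(d["pixels"][130:280,230:400,::-1],None,fx=3,fy=3))
E
```

```text
clock: 2.73
eef_pos: [483.4, 74.4, 62.7]
tool_rot: [3.141, 0.0, -3.052]
force: [-4.7, -1.2, 7.7]
width: -0.1
gripper_force: 0.0
clock: 2.9
eef_pos: [490.5, 74.9, 62.0]
tool_rot: [-3.142, -0.002, -3.053]
force: [-8.0, -0.8, 7.7]
width: -0.2
gripper_force: 4.4
clock: 3.07
eef_pos: [492.6, 75.1, 61.7]
tool_rot: [-3.141, -0.004, -3.053]
force: [-6.7, -0.4, 7.7]
width: -0.1
gripper_force: 3.9
```

View pics/s1.png

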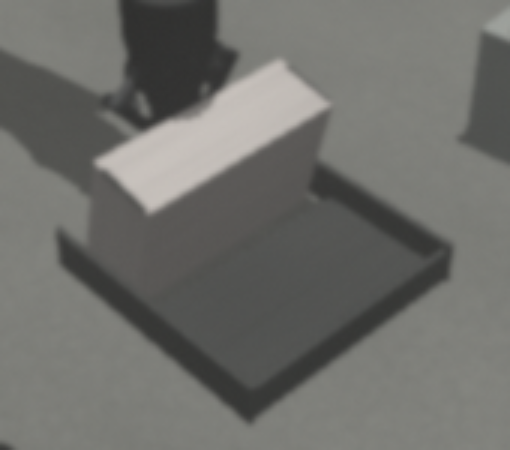

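The case is now up against the step and slightly tilted (its top edge runs (150,210)–(328,105)). Back off, raise, push high.

```bash

python3 -m handwheel '[[[0,0,0],[0.006,0,0],1],[[0,0,0],[0.006,0,0],1],[[0,0,0],[0.006,0,0],1],[[0,0,0],[0,0,-0.022],1],[[0,0,0],[0,0,-0.022],1]]'
python3 -m handwheel '[[[0,0,0],[-0.006,0,0],1],[[0,0,0],[-0.006,0,0],1],[[0,0,0],[-0.006,0,0],1],[[0,0,0],[-0.006,0,0],1],[[0,0,0],[-0.006,0,0],1]]'
python3 -m handwheel '[[[0,0,0],[-0.006,0,0],1],[[0,0,0],[-0.006,0,0],1],[[0,0,0],[-0.006,0,0],1],[[0,0,0],[-0.006,0,0],1],[[0,0,0],[-0.006,0,0],1]]'
python3 -m handwheel '[[[0,0,0],[-0.005,0,0],1],[[0,0,0],[-0.005,0,0],1]]'
```

```text
clock: 3.53
eef_pos: [475.0, 73.4, 104.9]
tool_rot: [-3.141, -0.003, -3.052]
force: [0.0, 0.8, -0.4]
width: -0.2
gripper_force: 1.0
clock: 3.95
eef_pos: [506.9, 76.4, 104.6]
tool_rot: [-3.142, -0.001, -3.052]
force: [-2.2, -1.0, 1.6]
width: -0.1
gripper_force: 1.0
clock: 4.37
eef_pos: [537.1, 79.1, 105.2]
tool_rot: [3.142, 0.0, -3.053]
force: [0.0, 0.4, -0.9]
width: -0.1
gripper_force: 0.0
clock: 4.53
eef_pos: [546.8, 80.0, 105.3]
tool_rot: [3.142, 0.0, -3.052]
force: [-1.3, 0.4, 0.0]
width: -0.0
gripper_force: 0.0
```

```bash

python3 -m handwheel '[[[0,0,0],[-0.005,0,0],1],[[0,0,0],[-0.005,0,0],1],[[0,0,0],[-0.005,0,0],1],[[0,0,0],[-0.005,0,0],1],[[0,0,0],[-0.005,0,0],1]]'
python3 -m handwheel '[[[0,0,0],[0,0,-0.03],1],[[0,0,0],[0,0,-0.03],1],[[0,0,0],[0.03,0,-0.02],0],[[0,0,0],[0.04,0,-0.02],0],[[0,0,0],[0.04,0,0],0]]'
python3 -m handwheel '[[[0,0,0],[0.04,0,0],0],[[0,0,0],[0,0,0],0],[[0,0,0],[0,0,0],0]]'
python3 - <<'E'
from cell import ctrl
import cv2,numpy as np
d=ctrl.get_image("top");np.savez("top1.npz",**{k:np.array(v) for k,v in d.items()})
s=ctrl.read_state();w=ctrl.get_image("wrist");np.savez("w1.npz",pos=s["eef_pos"],rot=s["tool_rot"],**{k:np.array(v) for k,v in w.items()})
A=cv2.resize(d["pixels"][145:255,260:460],(800,440),interpolation=cv2.INTER_CUBIC)
d2=ctrl.get_image("scene");np.savez("scene1.npz",**{k:np.array(v) for k,v in d2.items()})
B=cv2.resize(w["pixels"],(256,160));C=cv2.resize(d2["pixels"][145:295,145:385],(256,160))
B=np.hstack([B,C,np.zeros((160,288,3),np.uint8)])
cv2.imwrite("pics/c1.png",np.vstack([A,B])[:,:,::-1])
E
```

```text
clock: 4.95
eef_pos: [571.6, 82.2, 105.3]
tool_rot: [3.142, -0.0, -3.052]
force: [-0.2, -0.3, -0.2]
width: -0.4
gripper_force: 0.0
clock: 5.37
eef_pos: [466.4, 73.0, 206.9]
tool_rot: [3.141, 0.008, -3.053]
force: [0.7, 0.7, -0.0]
width: 35.6
gripper_force: 0.0
clock: 5.62
eef_pos: [422.1, 68.7, 204.2]
tool_rot: [-3.141, -0.002, -3.052]
force: [1.5, 0.4, 1.1]
width: 72.1
gripper_force: 0.0
```

View pics/c1.png

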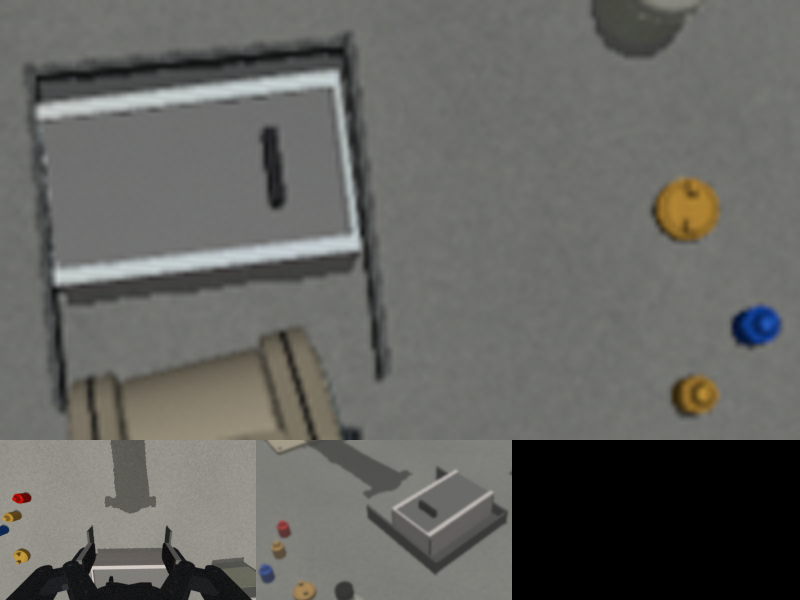

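The case lies flat with its lid up. In the top crop the rib runs (270,127)–(277,208) and the rim corners are (38,112), (335,75), (360,243), (55,280).

```bash
python3 - <<'E'
from h import *
from cell import ctrl
dt=dict(np.load("top1.npz"));ds=dict(np.load("scene1.npz"))
f=lambda x,y:((x+.5)/4-.5+260,(y+.5)/4-.5+145)
# dark blob = rib in each image
def blob(d,roi,th):
    x0,y0,x1,y1=roi;g=cv2.cvtColor(d["pixels"][y0:y1,x0:x1],cv2.COLOR_RGB2GRAY)
    m=(g<th).astype(np.uint8);n,l,st,c=cv2.connectedComponentsWithStats(m);i=1+np.argmax(st[1:,4]);print(c[i]+[x0,y0],st[i]);return c[i]+[x0,y0]
a=blob(dt,(318,172,338,202),75);b=blob(ds,(296,200,318,218),60)
p,e=tri([ray(dt,*a),ray(ds,*b)]);print("rib",p,e)
print("rib z86",atz(dt,*a,86))
r1,r2=atz(dt,*f(270,127),90),atz(dt,*f(277,208),90);print(r1,r2,np.arctan2(*(r1-r2)[[1,0]]))
C=[atz(dt,*f(*q),76)[:2] for q in((38,112),(335,75),(360,243),(55,280))];print(np.round(C,1),np.mean(C,0))
print(step(ctrl.read_state(),[p[0],p[1],200]))
E
```

```text
[327.87804878 186.32926829] [ 7  5  6 20 82]
[305.51515152 209.54545455] [ 2  3 16 14 99]
rib [611.91609474  39.56683297  78.0926269 ] [np.float64(0.09242812595011252), np.float64(0.09242812595003574)]
rib z86 [610.53453999  39.63073488  86.        ]
[635.96619096  41.39744872  90.        ] [583.01722898  37.39853599  90.        ] 0.07538080852390655
[[649.9 193.4]
 [673.1  -1.9]
 [561.6 -16.6]
 [539.  181.5]] [605.89534872  89.083038  ]
[-0.1822 -0.0462  0.0047]
```

```bash

python3 -m handwheel '[[[0,0,0],[-0.0364,-0.0092,0],0],[[0,0,0],[-0.0364,-0.0092,0],0],[[0,0,0],[-0.0364,-0.0092,0],0],[[0,0,0],[-0.0364,-0.0092,0],0],[[0,0,0],[-0.0364,-0.0092,0],0]]'
python3 -m handwheel '[[[0,0,-0.8],[0,0,0.03],0],[[0,0,0],[0,0,0.03],0],[[0,0,0],[0,0,0],0]]'
python3 - <<'E'
from h import *
from cell import ctrl
s=ctrl.read_state();print(step(s,[611.3,39.6,75]))
w=ctrl.get_image("wrist");T=toolT(s)@w["T_tool_cam"]
P=np.array([[636,42,90],[611.3,39.6,90],[586,37.3,90]]);print(proj(w,P,T).round(1))
im=cv2.cvtColor(w["pixels"],cv2.COLOR_RGB2BGR)
for q in proj(w,P,T): cv2.circle(im,tuple(np.int32(q.round())),2,(0,0,255),-1)
cv2.imwrite("pics/w2.png",im)
E
```

```text
clock: 6.18
eef_pos: [612.9, 39.0, 203.6]
tool_rot: [-3.142, 0.001, -3.053]
force: [1.7, -0.0, -0.1]
width: 85.0
gripper_force: 0.0
clock: 6.43
eef_pos: [607.3, 38.8, 137.9]
tool_rot: [3.142, -0.01, -3.039]
force: [-1.3, 0.2, -0.8]
width: 85.3
gripper_force: 0.0
[-0.0047  0.0004  0.0628]
[[321.8 267.9]
 [322.  233.9]
 [322.5 196.6]]
```

View pics/w2.png

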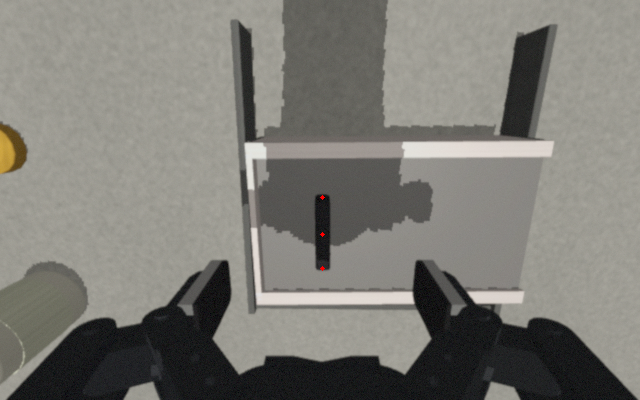

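The projected rib points lie right on the rib at (322,196)–(322,268). Descend with half-closed fingers and pinch.

```bash

python3 -m handwheel '[[[0,0,0],[-0.0015,0,0.016],0.6],[[0,0,0],[0,0,0.016],0.6],[[0,0,0],[0,0,0.016],0.6],[[0,0,0],[0,0,0.014],0.6],[[0,0,0],[0,0,0],0.6]]'
python3 -m handwheel '[[[0,0,0],[0,0,0],0.6],[[0,0,0],[0,0,0],0.8],[[0,0,0],[0,0,0],1],[[0,0,0],[0,0,0],1],[[0,0,0],[0,0,0],1]]'
python3 -m handwheel '[[[0,0,0],[0,0,0],1]]'
```

```text
clock: 6.9
eef_pos: [610.9, 39.7, 81.1]
tool_rot: [3.142, -0.002, -3.038]
force: [-0.8, 0.5, -0.4]
width: 34.1
gripper_force: 0.0
clock: 7.32
eef_pos: [612.6, 39.8, 83.8]
tool_rot: [-3.142, 0.003, -3.038]
force: [-0.2, 0.6, 6.6]
width: 7.9
gripper_force: 59.1
clock: 7.4
eef_pos: [612.6, 39.7, 83.8]
tool_rot: [3.142, 0.003, -3.038]
force: [-0.5, 0.5, 6.5]
width: 7.9
gripper_force: 59.1
```

```bash

python3 -m handwheel '[[[0,0,0],[0,0,0],0.7],[[0,0,0],[0,0,0],0.7],[[0,0,0],[-0.001,0,0.004],0.7],[[0,0,0],[0,0,0.003],0.7],[[0,0,0],[0,0,0],0.7]]'
python3 -m handwheel '[[[0,0,0],[0,0,0],0.9],[[0,0,0],[0,0,0],1],[[0,0,0],[0,0,0],1],[[0,0,0],[0,0,0],1]]'
```

```text
clock: 7.82
eef_pos: [611.6, 39.6, 73.9]
tool_rot: [3.142, -0.002, -3.038]
force: [0.1, 0.5, -0.6]
width: 25.8
gripper_force: 0.0
clock: 8.15
eef_pos: [612.0, 39.7, 74.7]
tool_rot: [-3.142, -0.001, -3.038]
force: [0.2, -0.0, -1.9]
width: 8.1
gripper_force: 61.1
```

```bash

python3 -m handwheel '[[[0,0,0],[0,0.004,0],1],[[0,0,0],[0,0.004,0],1],[[0,0,0],[0,0.004,0],1],[[0,0,0],[0,0.004,0],1],[[0,0,0],[0,0.004,0],1]]'
python3 -m handwheel '[[[0,0,0],[0,0.006,0],1],[[0,0,0],[0,0.006,0],1],[[0,0,0],[0,0.006,0],1],[[0,0,0],[0,0.006,0],1],[[0,0,0],[0,0.006,0],1]]'
python3 -m handwheel '[[[0,0,0],[0,0.008,0],1],[[0,0,0],[0,0.008,0],1],[[0,0,0],[0,0.008,0],1],[[0,0,0],[0,0.006,0],1],[[0,0,0],[0,0.006,0],1]]'
```

```text
clock: 8.57
eef_pos: [609.4, 59.2, 74.7]
tool_rot: [-3.141, -0.002, -3.04]
force: [-1.8, -0.8, -1.7]
width: 8.7
gripper_force: 61.2
clock: 8.98
eef_pos: [606.6, 90.5, 74.7]
tool_rot: [3.141, -0.001, -3.038]
force: [-1.7, -1.0, -2.0]
width: 8.3
gripper_force: 61.0
clock: 9.4
eef_pos: [602.9, 126.2, 74.7]
tool_rot: [3.141, -0.001, -3.038]
force: [-2.5, -0.7, -3.1]
width: 8.6
gripper_force: 60.8
```

```bash

python3 -m handwheel '[[[0,0,0],[0,0.005,0],1],[[0,0,0],[0,0.005,0],1],[[0,0,0],[0,0.004,0],1],[[0,0,0],[0,0.003,0],1]]'
python3 -m handwheel '[[[0,0,0],[0,0.003,0],1],[[0,0,0],[0,0.003,0],1]]'
python3 -m handwheel '[[[0,0,0],[0,0.003,0],1],[[0,0,0],[0,0,0],1]]'
```

```text
clock: 9.73
eef_pos: [601.9, 142.7, 74.8]
tool_rot: [3.141, 0.001, -3.038]
force: [-2.1, -1.0, -5.7]
width: 8.1
gripper_force: 60.5
clock: 9.9
eef_pos: [601.4, 148.1, 74.8]
tool_rot: [-3.141, 0.001, -3.039]
force: [-1.1, -0.9, -5.4]
width: 8.3
gripper_force: 60.4
clock: 10.07
eef_pos: [601.0, 152.1, 74.9]
tool_rot: [3.141, 0.001, -3.038]
force: [-1.2, -0.1, -6.2]
width: 8.3
gripper_force: 60.5
```

```bash

python3 -m handwheel '[[[0,0,0],[0,0.002,0],1],[[0,0,0],[0,0.002,0],1]]'
python3 -m handwheel '[[[0,0,0],[0,0.002,0],1],[[0,0,0],[0,0.002,0],1]]'
python3 -m handwheel '[[[0,0,0],[0,0.002,0],1],[[0,0,0],[0,0,0],1]]'
python3 - <<'E'
from cell import ctrl
import cv2,numpy as np
d=ctrl.get_image("top");np.savez("top2.npz",**{k:np.array(v) for k,v in d.items()})
cv2.imwrite("pics/t2.png",cv2.resize(d["pixels"][145:255,210:410,::-1],(800,440),interpolation=cv2.INTER_CUBIC))
E
```

```text
clock: 10.23
eef_pos: [600.6, 153.7, 74.9]
tool_rot: [-3.14, -0.0, -3.04]
force: [-0.5, -5.9, -6.3]
width: 8.2
gripper_force: 60.6
clock: 10.4
eef_pos: [600.3, 154.2, 75.0]
tool_rot: [-3.136, -0.001, -3.042]
force: [-0.9, -12.2, -3.9]
width: 8.0
gripper_force: 61.0
clock: 10.57
eef_pos: [600.3, 154.4, 75.1]
tool_rot: [-3.134, -0.001, -3.043]
force: [-0.2, -11.9, -3.5]
width: 8.5
gripper_force: 61.0
```

The lid met its stop (12 N, 114 mm of motion less the play). Release, rise and go to the nozzle.

```bash

python3 -m handwheel '[[[0,0,0],[0,-0.004,0],1],[[0,0,0],[0,-0.002,0],0.6],[[0,0,0],[0,0,0],0.6],[[0,0,0],[0,0,0],0.6],[[0,0,0],[0,0,-0.02],0.6]]'
python3 -m handwheel '[[[0,0,0],[0,0,-0.035],0.5],[[0,0,0],[0,0,-0.035],0.5],[[0,0,0],[0.0161,-0.0348,0],0.3],[[0,0,0],[0.0161,-0.0348,0],0.3],[[0,0,0],[0.0161,-0.0348,0],0.3]]'
python3 -m handwheel '[[[0,0,0],[0.0161,-0.0348,0],0.3],[[0,0,0],[0.0161,-0.0348,0],0.3],[[0,0,0],[0.0161,-0.0348,0],0.3],[[0,0,0],[0.0161,-0.0348,0],0.3],[[0,0,0],[0.0161,-0.0348,0],0.3]]'
python3 -m handwheel '[[[0,0,0],[0.0161,-0.0348,0],0.3],[[0,0,0],[0.0161,-0.0348,0],0.3],[[0,0,6.9],[0,0,0],0.3],[[0,0,6.9],[0,0,0],0.3],[[0,0,6.9],[0,0,0],0.3]]'
python3 -m handwheel '[[[0,0,6.9],[0,0,0],0.3],[[0,0,6.9],[0,0,0],0.3],[[0,0,6.9],[0,0,0],0.3],[[0,0,0],[0,0,0],0.3],[[0,0,0],[0,0,0],0.3]]'
python3 - <<'E'
from h import *
from cell import ctrl
s=ctrl.read_state();print(s["qpos"].round(2),s["eef_pos"])
w=ctrl.get_image("wrist");T=toolT(s)@w["T_tool_cam"]
print(proj(w,[[462.8,-246,40],[462.8,-246,0]],T).round(1))
im=cv2.cvtColor(w["pixels"],cv2.COLOR_RGB2BGR);cv2.imwrite("pics/w3.png",im)
np.savez("w3.npz",T=T,**{k:np.array(v) for k,v in w.items()})
h=cv2.cvtColor(im,cv2.COLOR_BGR2HSV);m=((h[...,0]>=8)&(h[...,0]<=28)&(h[...,1]>90)&(h[...,2]>50)).astype(np.uint8)
n,l,st,c=cv2.connectedComponentsWithStats(m)
for i in range(1,n):
    if st[i,4]>60: print(c[i],st[i])
d=ctrl.get_image("top")
A=cv2.resize(d["pixels"][145:255,210:410,::-1],(600,330),interpolation=cv2.INTER_CUBIC)
cv2.imwrite("pics/c3.png",np.vstack([A,cv2.copyMakeBorder(cv2.resize(im[60:400],(424,225)),0,0,0,176,cv2.BORDER_CONSTANT)]))
np.savez("top3.npz",**{k:np.array(v) for k,v in d.items()})
E
```

```text
clock: 11.03
eef_pos: [598.5, 156.1, 92.8]
tool_rot: [3.141, -0.004, -3.037]
force: [-1.2, -0.7, -0.3]
width: 34.4
gripper_force: 0.0
clock: 11.45
eef_pos: [563.9, 47.2, 166.6]
tool_rot: [3.141, 0.004, -3.035]
force: [0.3, -0.8, -0.5]
width: 59.8
gripper_force: 0.0
clock: 11.87
eef_pos: [501.5, -135.7, 165.9]
tool_rot: [-3.142, 0.003, -3.036]
force: [0.9, -0.5, 0.2]
width: 59.7
gripper_force: 0.0
clock: 12.28
eef_pos: [477.0, -208.4, 165.8]
tool_rot: [3.141, 0.003, 2.876]
force: [-0.1, 0.7, 0.1]
width: 59.8
gripper_force: 0.0
clock: 12.7
eef_pos: [477.1, -207.0, 165.5]
tool_rot: [3.141, 0.002, 2.527]
force: [0.2, 0.4, 0.2]
width: 60.0
gripper_force: 0.0
[ 0.22  0.54  0.19  1.95 -0.16  0.66  1.47] [ 477.14986207 -206.955679    165.47102475]
[[276.1 207.9]
 [281.6 196.2]]
[279.75881523 202.88575458] [265 187  29  32 709]
[350.70917574 293.13063764] [ 331  273   40   43 1286]
```

View pics/c3.png

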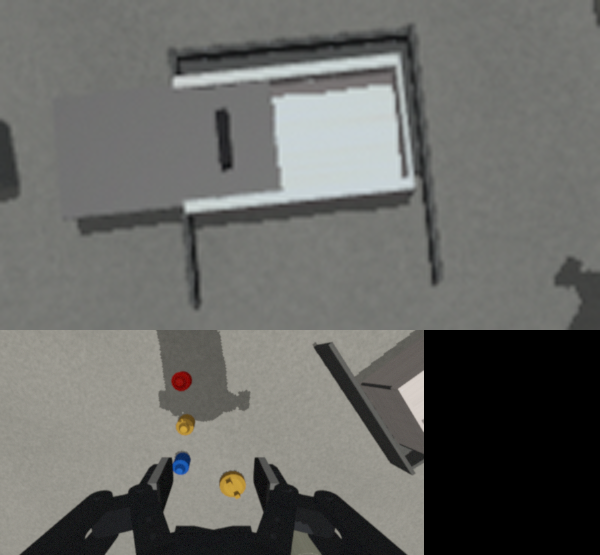

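The lid is fully open, showing the inside (crop 275–400, 75–190). The wrist blob (279.8,202.9) agrees with the predicted nozzle position to a pixel. Grasp.

```bash

python3 -m handwheel '[[[0,0,0],[-0.0054,-0.02,0],0.3],[[0,0,0],[-0.0054,-0.02,0],0.3],[[0,0,0],[0,0,0.035],0.3],[[0,0,0],[0,0,0.035],0.3],[[0,0,0],[0,0,0.035],0.3]]'
python3 -m handwheel '[[[0,0,0],[0,0,0.03],0.3],[[0,0,0],[0,0,0.02],0.3],[[0,0,0],[0,0,0.005],0.3],[[0,0,0],[0,0,0],0.6],[[0,0,0],[0,0,0],0.9]]'
python3 -m handwheel '[[[0,0,0],[0,0,0],1],[[0,0,0],[0,0,0],1],[[0,0,0],[0,0,0],1]]'
python3 - <<'E'
from h import *
dt=dict(np.load("top3.npz"))
f=lambda x,y:((x+.5)/3-.5+210,(y+.5)/3-.5+145)
C=[atz(dt,*f(*q),76)[:2] for q in((172,83),(402,56),(415,190),(184,212))];print(np.round(C,1),np.mean(C,0))
print(atz(dt,*f(338,135),45), atz(dt,*f(223,140),90))
E
```

```text
clock: 13.22
eef_pos: [462.5, -247.2, 59.6]
tool_rot: [3.14, 0.003, 2.523]
force: [-0.6, 0.2, -0.1]
width: 59.8
gripper_force: 0.0
clock: 13.63
eef_pos: [462.2, -246.8, 5.6]
tool_rot: [3.141, 0.001, 2.523]
force: [0.7, 0.1, -0.2]
width: 36.4
gripper_force: 0.0
clock: 13.88
eef_pos: [462.7, -247.1, 6.5]
tool_rot: [3.141, 0.003, 2.522]
force: [-0.3, 0.8, 7.5]
width: 24.1
gripper_force: 59.6
[[650.7 198.9]
 [673.2  -2.7]
 [554.8 -12.3]
 [537.2 187.7]] [603.9689537   92.90698445]
[608.45925378  53.89856963  45.        ] [597.6841679  152.87186894  90.        ]
```

```bash

python3 -m handwheel '[[[0,0,0],[0,0,-0.02],1],[[0,0,0],[0,0,-0.035],1],[[0,0,0],[0,0,-0.035],1],[[0,0,0],[0,0,-0.035],1],[[0,0,0],[0,0,0],1]]'
python3 -m handwheel '[[[0,0,-6.9],[0,0,0],1],[[0,0,-6.9],[0,0,0],1],[[0,0,-6.9],[0,0,0],1],[[0,0,-6.9],[0,0,0],1],[[0,0,-6.9],[0,0,0],1]]'
python3 -m handwheel '[[[0,0,-6.9],[0,0,0],1],[[0,0,0],[-0.0196,0.0309,0],1],[[0,0,0],[-0.0196,0.0309,0],1],[[0,0,0],[-0.0196,0.0309,0],1],[[0,0,0],[-0.0196,0.0309,0],1]]'
python3 -m handwheel '[[[0,0,0],[-0.0196,0.0309,0],1],[[0,0,0],[-0.0196,0.0309,0],1],[[0,0,0],[-0.0196,0.0309,0],1],[[0,0,0],[-0.0196,0.0309,0],1],[[0,0,0],[-0.0196,0.0309,0],1]]'
python3 -m handwheel '[[[0,0,0],[0,0,0],1],[[0,0,0],[0,0,0],1]]'
python3 - <<'E'
from h import *
from cell import ctrl
s=ctrl.read_state();print(step(s,[609.5,48,24]))
w=ctrl.get_image("wrist");im=cv2.cvtColor(w["pixels"],cv2.COLOR_RGB2BGR);cv2.imwrite("pics/w4.png",im)
E
```

```text
clock: 14.3
eef_pos: [465.3, -248.5, 136.4]
tool_rot: [3.14, 0.012, 2.522]
force: [-0.0, -0.3, -0.6]
width: 24.0
gripper_force: 59.1
clock: 14.72
eef_pos: [461.6, -246.3, 130.2]
tool_rot: [-3.141, 0.0, 3.131]
force: [0.1, -0.0, -1.4]
width: 23.8
gripper_force: 59.1
clock: 15.13
eef_pos: [527.2, -114.2, 130.1]
tool_rot: [3.142, 0.001, -3.039]
force: [-0.2, -0.3, -1.0]
width: 24.0
gripper_force: 59.1
clock: 15.55
eef_pos: [608.7, 50.2, 130.1]
tool_rot: [-3.142, 0.0, -3.038]
force: [0.5, -0.8, -1.5]
width: 24.1
gripper_force: 59.1
clock: 15.72
eef_pos: [608.8, 52.1, 129.8]
tool_rot: [3.14, 0.001, -3.033]
force: [0.2, -1.1, -1.2]
width: 24.0
gripper_force: 59.2
[-0.0002 -0.0043  0.1057]
```

View pics/w4.png

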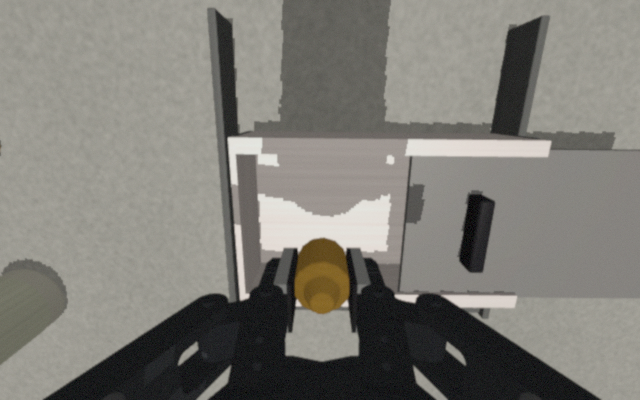

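The nozzle is held upright at (322,275) above the uncovered part (floor columns 258–390). Lower.

```bash

python3 -m handwheel '[[[0,0,0],[0,-0.004,0.03],1],[[0,0,0],[0,0,0.03],1],[[0,0,0],[0,0,0.025],1],[[0,0,0],[0,0,0.012],1],[[0,0,0],[0,0,0.005],1]]'
python3 -m handwheel '[[[0,0,0],[0,0,0.003],1],[[0,0,0],[0,0,0],1]]'
```

```text
clock: 16.18
eef_pos: [606.8, 42.4, 26.0]
tool_rot: [-3.141, -0.004, -3.04]
force: [-0.6, -0.1, -0.7]
width: 23.8
gripper_force: 59.2
clock: 16.35
eef_pos: [609.2, 43.7, 25.4]
tool_rot: [-3.141, 0.001, -3.039]
force: [-0.0, -0.0, -0.4]
width: 23.6
gripper_force: 59.2
```

```bash

python3 -m handwheel '[[[0,0,0],[0,0,0.002],1],[[0,0,0],[0,0,0],1]]'
python3 -m handwheel '[[[0,0,0],[0,0,0.001],1],[[0,0,0],[0,0,0],1]]'
python3 -m handwheel '[[[0,0,0],[0,0,0],0.8],[[0,0,0],[0,0,0],0.6],[[0,0,0],[0,0,0],0.5],[[0,0,0],[0,0,0],0.5],[[0,0,0],[0,0,0],0.5]]'
python3 -m handwheel '[[[0,0,0],[0,0,-0.015],0.5],[[0,0,0],[0,0,-0.025],0.5],[[0,0,0],[0,0,-0.035],0.5],[[0,0,0],[0,0,-0.035],0.5],[[0,0,0],[0,0,0],0.5]]'
python3 -m handwheel '[[[0,0,0],[0,0,0],0.5]]'
python3 - <<'E'
from h import *
from cell import ctrl
s=ctrl.read_state();w=ctrl.get_image("wrist");im=cv2.cvtColor(w["pixels"],cv2.COLOR_RGB2BGR)
d=ctrl.get_image("scene")
B=cv2.resize(d["pixels"][145:275,225:385,::-1],(480,390),interpolation=cv2.INTER_CUBIC)[:, :]
cv2.imwrite("pics/w5.png",np.hstack([cv2.resize(im,(320,200)),cv2.resize(B,(246,200))]))
T=toolT(s)@w["T_tool_cam"];np.savez("w5.npz",T=T,**{k:np.array(v) for k,v in w.items()})
print(step(s,[600,154.5,90]),proj(w,[[600,154.5,90]],T))
# rib: dark blob around prediction
q=proj(w,[[600,154.5,90]],T)[0].astype(int);g=cv2.cvtColor(im,cv2.COLOR_BGR2GRAY);x0,y0=q[0]-40,q[1]-60
m=(g[max(y0,0):q[1]+60,x0:q[0]+40]<30).astype(np.uint8);n,l,st,c=cv2.connectedComponentsWithStats(m)
for i in range(1,n):
  if st[i,4]>50:
    cc=c[i]+[x0,max(y0,0)];print(cc,st[i],atz(w,*cc,86,T))
E
```

```text
clock: 16.52
eef_pos: [609.7, 44.3, 24.0]
tool_rot: [3.142, 0.002, -3.039]
force: [-0.1, 0.5, -0.2]
width: 23.9
gripper_force: 59.2
clock: 16.68
eef_pos: [609.4, 44.4, 22.6]
tool_rot: [3.142, 0.001, -3.038]
force: [0.2, 0.3, 0.4]
width: 23.8
gripper_force: 59.4
clock: 17.1
eef_pos: [609.0, 47.1, 22.5]
tool_rot: [3.139, 0.001, -3.037]
force: [-1.9, 5.8, 4.5]
width: 42.7
gripper_force: 0.0
clock: 17.52
eef_pos: [613.5, 43.8, 138.6]
tool_rot: [-3.141, 0.012, -3.039]
force: [1.2, -0.2, 0.3]
width: 42.9
gripper_force: 0.0
clock: 17.6
eef_pos: [610.6, 43.7, 134.3]
tool_rot: [-3.141, 0.005, -3.039]
force: [-0.1, -0.3, 0.1]
width: 42.9
gripper_force: 0.0
[-0.0006  0.1113  0.0442] [[494.47716566 230.34533568]]
[474.41107185 222.81154299] [ 11  19  27  74 849] [597.5330429  142.61997816  86.        ]
```

View pics/w5.png

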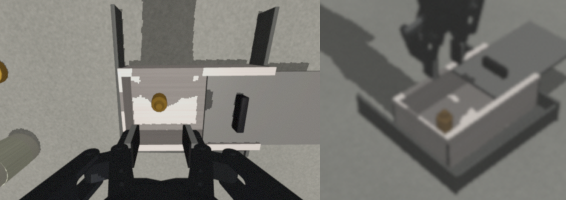

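The nozzle stands inside, at about (160,103) in the half-size wrist view and clear of the fingers. The rib is near (240,112). Move over it and re-measure.

```bash

python3 -m handwheel '[[[0,0,0],[0,0.035,0],0.5],[[0,0,0],[0,0.035,0],0.5],[[0,0,0],[0,0.035,0],0.5],[[0,0,0],[0,0,0],0.5],[[0,0,0],[0,0,0],0.5]]'
python3 - <<'E'
from h import *
from cell import ctrl
s=ctrl.read_state();w=ctrl.get_image("wrist");im=cv2.cvtColor(w["pixels"],cv2.COLOR_RGB2BGR)
T=toolT(s)@w["T_tool_cam"];q=proj(w,[[598,149,90]],T)[0];print(s["eef_pos"],q)
q=q.astype(int);g=cv2.cvtColor(im,cv2.COLOR_BGR2GRAY);x0,y0=q[0]-45,q[1]-60
m=(g[y0:q[1]+60,x0:q[0]+45]<30).astype(np.uint8);n,l,st,c=cv2.connectedComponentsWithStats(m)
for i in range(1,n):
  if st[i,4]>50:
    cc=c[i]+[x0,y0];p=atz(w,*cc,87,T);print(cc,st[i],p,step(s,[p[0],p[1],75]))
E
```

```text
clock: 18.12
eef_pos: [596.1, 152.0, 129.9]
tool_rot: [3.141, -0.004, -3.033]
force: [0.7, -0.9, 0.4]
width: 42.9
gripper_force: 0.0
[596.13625    151.95433773 129.94210745] [316.39427593 234.35489851]
[315.63262911 229.1971831 ] [ 38  22  14  69 852] [595.74250894 148.22664645  87.        ] [ 0.0006 -0.0037  0.0549]
[274.14079422 273.6534296 ] [  0  77   8  43 277] [630.29656997 123.94612758  87.        ] [-0.0311 -0.0316  0.0548]
```

```bash

python3 -m handwheel '[[[0,0,0],[-0.002,-0.0037,0.02],0.6],[[0,0,0],[0,0,0.018],0.6],[[0,0,0],[0,0,0.012],0.7],[[0,0,0],[0,0,0.005],0.7],[[0,0,0],[0,0,0],0.7]]'
python3 -m handwheel '[[[0,0,0],[0,0,0],0.9],[[0,0,0],[0,0,0],1],[[0,0,0],[0,0,0],1],[[0,0,0],[0,0,0],1]]'
```

```text
clock: 18.58
eef_pos: [599.3, 143.9, 75.1]
tool_rot: [-3.141, -0.004, -3.04]
force: [-0.0, -0.0, -0.6]
width: 25.5
gripper_force: 0.0
clock: 18.92
eef_pos: [600.7, 145.2, 77.4]
tool_rot: [-3.141, 0.001, -3.038]
force: [0.2, -0.1, -2.1]
width: 8.1
gripper_force: 61.0
```

```bash

python3 -m handwheel '[[[0,0,0],[0,-0.005,0],1],[[0,0,0],[0,-0.008,0],1],[[0,0,0],[0,-0.008,0],1],[[0,0,0],[0,-0.008,0],1],[[0,0,0],[0,-0.008,0],1]]'
python3 -m handwheel '[[[0,0,0],[0,-0.008,0],1],[[0,0,0],[0,-0.008,0],1],[[0,0,0],[0,-0.008,0],1],[[0,0,0],[0,-0.008,0],1],[[0,0,0],[0,-0.008,0],1]]'
python3 -m handwheel '[[[0,0,0],[0,-0.004,0],1],[[0,0,0],[0,-0.004,0],1],[[0,0,0],[0,-0.004,0],1],[[0,0,0],[0,-0.004,0],1]]'
python3 -m handwheel '[[[0,0,0],[0,-0.003,0],1],[[0,0,0],[0,-0.003,0],1]]'
python3 -m handwheel '[[[0,0,0],[0,-0.003,0],1],[[0,0,0],[0,-0.003,0],1]]'
```

```text
clock: 19.33
eef_pos: [604.9, 107.2, 77.3]
tool_rot: [-3.141, 0.001, -3.039]
force: [1.7, 0.5, -0.0]
width: 7.9
gripper_force: 61.3
clock: 19.75
eef_pos: [609.3, 68.0, 77.3]
tool_rot: [3.141, 0.002, -3.039]
force: [2.9, 1.8, 2.6]
width: 8.0
gripper_force: 61.5
clock: 20.08
eef_pos: [610.9, 53.0, 77.3]
tool_rot: [3.141, 0.002, -3.038]
force: [3.8, 1.8, 2.5]
width: 8.1
gripper_force: 61.7
clock: 20.25
eef_pos: [610.8, 49.1, 77.3]
tool_rot: [3.138, 0.001, -3.038]
force: [2.1, 8.1, 5.0]
width: 8.1
gripper_force: 62.0
clock: 20.42
eef_pos: [610.4, 45.3, 77.3]
tool_rot: [3.136, -0.001, -3.036]
force: [-0.6, 9.4, 7.5]
width: 8.0
gripper_force: 62.2
```

On the ridge; keep going until it snaps home and the force builds.

```bash

python3 -m handwheel '[[[0,0,0],[0,-0.003,0],1],[[0,0,0],[0,-0.003,0],1]]'
python3 -m handwheel '[[[0,0,0],[0,-0.003,0],1],[[0,0,0],[0,-0.003,0],1]]'
python3 -m handwheel '[[[0,0,0],[0,-0.003,0],1],[[0,0,0],[0,0,0],1]]'
```

```text
clock: 20.58
eef_pos: [610.7, 40.2, 77.3]
tool_rot: [3.135, -0.001, -3.036]
force: [0.6, 7.9, 6.9]
width: 8.3
gripper_force: 62.2
clock: 20.75
eef_pos: [611.7, 30.8, 77.3]
tool_rot: [3.139, -0.001, -3.037]
force: [1.2, 13.7, 7.4]
width: 8.8
gripper_force: 62.3
clock: 20.92
eef_pos: [612.0, 30.7, 77.2]
tool_rot: [3.136, -0.001, -3.037]
force: [1.3, 10.1, 6.8]
width: 8.3
gripper_force: 62.2
```

```bash

python3 -m handwheel '[[[0,0,0],[0,-0.003,0],1],[[0,0,0],[0,-0.002,0],1],[[0,0,0],[0,0,0],1]]'
python3 -m handwheel '[[[0,0,0],[0,0.004,0],1],[[0,0,0],[0,0.002,0],0.8],[[0,0,0],[0,0,0],0.7],[[0,0,0],[0,0,0],0.65],[[0,0,0],[0,0,0],0.65]]'
python3 -m handwheel '[[[0,0,0],[0,0,-0.02],0.65],[[0,0,0],[0,0,-0.03],0.65],[[0,0,0],[0,0,-0.04],0.5],[[0,0,0],[0.03,0,-0.02],0.5],[[0,0,0],[0.04,0,0],0.5]]'
python3 -m handwheel '[[[0,0,0],[0.04,0,0],0.5],[[0,0,0],[0.04,0,0],0.5],[[0,0,0],[0,0,0],0.5]]'
python3 - <<'E'
from h import *
from cell import ctrl
d=ctrl.get_image("top");e=ctrl.get_image("scene")
A=cv2.resize(d["pixels"][145:255,260:460],(800,440),interpolation=cv2.INTER_CUBIC)
B=np.zeros((160,800,3),np.uint8);B[:,:256]=cv2.resize(e["pixels"][145:295,145:385],(256,160))
w=ctrl.get_image("wrist");B[:,260:516]=cv2.resize(w["pixels"],(256,160))
cv2.imwrite("pics/c6.png",np.vstack([A,B])[:,:,::-1])
E
```

```text
clock: 21.17
eef_pos: [612.3, 30.2, 77.3]
tool_rot: [3.131, -0.0, -3.036]
force: [1.0, 16.2, 5.8]
width: 8.0
gripper_force: 62.3
clock: 21.58
eef_pos: [611.3, 25.4, 76.2]
tool_rot: [-3.14, -0.003, -3.04]
force: [0.9, -0.1, -0.4]
width: 29.8
gripper_force: 0.0
clock: 22.0
eef_pos: [548.0, 19.2, 191.1]
tool_rot: [-3.141, 0.012, -3.04]
force: [-0.2, 0.1, 0.3]
width: 42.6
gripper_force: 0.0
clock: 22.25
eef_pos: [450.4, 9.0, 185.5]
tool_rot: [-3.141, -0.017, -3.041]
force: [-1.3, -0.5, 0.0]
width: 42.8
gripper_force: 0.0
```

View pics/c6.png

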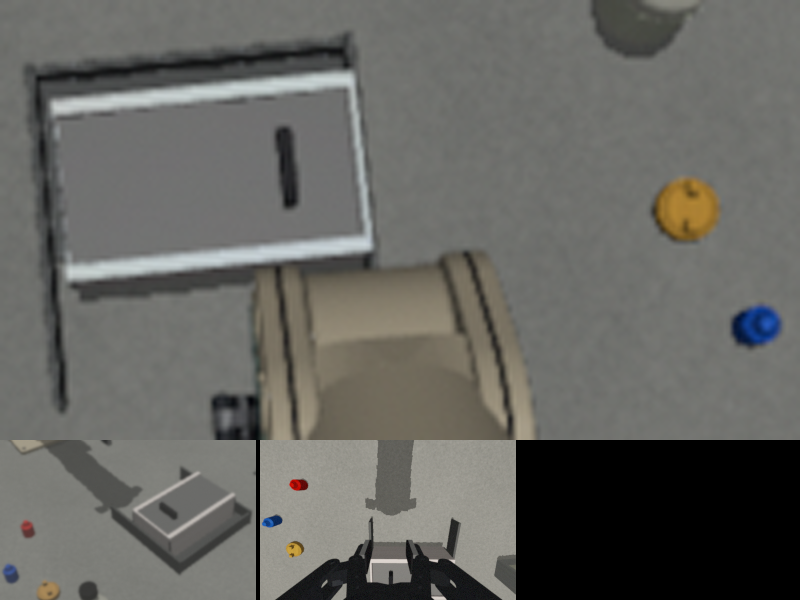

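The lid is shut: the rib at (285,165) is 231 px from the left rim corner, against 232 before opening. The case lies flat, the nozzle is inside and the bystanders haven't moved.

```bash
python3 -c "
from cell import ctrl;print(ctrl.finish_job())"
```

```text
the job is handed in; nothing more can be done
None
```

I tipped the case onto its back, put the nozzle inside, slid the lid shut again over the ridge, and handed the job in at about 22 s; the judging result was not shown to me.

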